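# Turn on the lap's water at the blue quarter-turn valve

## Task

The lap needs water before grinding starts: turn the blue-handled valve fully open, a quarter turn anticlockwise seen from above until it meets its stop and the handle lies along its pipe. Leave the yellow-handled air valve as it is, and do not disturb the glass spirit lamp.

Things in the scene. Friction and masses are not known exactly. Their poses are not given: they have to be found in the camera images.
- blue_valve: Water valve fixed to the bench. Its 16 mm copper pipe, 150 mm long, lies along this body's y axis 40 mm above the bench, both ends bent down into the bench; brass body (top at 56 mm) in the middle. Origin on the bench top below the lever's vertical turning axis (z). Its blue lever: a bar 14 mm wide, underside 70 mm and top 88 mm above the bench, reaching 95 mm from the axis to one side.
- blue_lever (a joint): Angle of the blue lever, rad. 0 = shut on its stop: it points along -x of blue_valve, across the pipe. Grows anticlockwise seen from above to 1.57 = fully open on the other hard stop: it points along -y of blue_valve, over the pipe. Starts at 0 to 0.3. Stiff: about 2 N sideways at 65 mm from the axis moves it, and it stays where it is left.
- yellow_grip (a point): Point in the yellow lever's bar, 65 mm from its turning axis and 79 mm above the bench. It sits on a second valve (compressed air), alike but for the colour, also shut or slightly ajar at the start. Which valve stands on the left and which on the right varies.
- spirit_lamp: Bystander: small glass spirit lamp, 69 mm across and 83 mm high, standing loose on the bench behind the right-hand valve. Origin at the centre of its underside, z up.

How it is judged:
At the end, for the whole second after the job is handed in: The blue lever is at rest within 10 degrees of its open stop (joint above 1.39 rad), over its pipe; the yellow lever's grip point is within 15 mm of where it started; the spirit lamp stands upright within 20 mm of where it started (value of joint blue_lever above 1.39 rad and velocity of joint blue_lever between -0.05 and 0.05 rad/s and distance of yellow_grip from where it was at the start of the episode below 0.015 m and distance of spirit_lamp from where it was at the start of the episode below 0.02 m and angle between spirit_lamp's own z axis and vertical below 0.2 rad); the robot touches nothing.
It fails at once if the yellow valve's lever is moved by more than 15 mm (distance of yellow_grip from where it was at the start of the episode above 0.015 m).
It fails at once if the spirit lamp is shoved by more than 20 mm or tipped (distance of spirit_lamp from where it was at the start of the episode above 0.02 m or angle between spirit_lamp's own z axis and vertical above 0.2 rad).
It also fails if it takes over 32 s, if anything falls off the work surface, if the arm or the gripper's body presses on something with over 40 N, if the wrist force passes 120 N, or if a joint passes its speed limit or range.

## Robot

A 6-joint arm with a two-finger parallel gripper is mounted at the origin on a cart in front of the work surface, level with it; the furniture and walls round the work are solid. World frame = base frame: x ahead of the robot, y to its left, z up, the work surface at z = 0. Lengths are in m, angles in rad, forces in N, time in s.
With the tool pointing down it reaches from about 0.275 to 0.75 m from the base axis. Payload 10.2 kg.
Tool frame: the origin (TCP) lies midway between the tips of the shut fingers; the grasp point (between the pads) lies 19 mm behind it (env.hold_point_z is the distance from the TCP to the grasp point, in m); z points along the fingers, y is the line along which they close (so a half turn about z gives the same grasp; the last joint's range is limited). The gripper opens to 85 mm and grips with 20 to 120 N. Pads are 22 mm wide; open, the fingers measure 114 mm over their backs; the gripper's body (76 mm by 85 mm) begins 54 mm behind the grasp point. The pads swing forward as they close: fully open they stand 13 mm farther back than shut.
Start: joints at [-1.46, 0.313, 1.498, -0, 1.331, -0.223], TCP at [0.172, -0.496, 0.193] pointing down, gripper open.
Joint ranges: [-2.94, 2.94], [-0.97, 2.17], [0.19, 2.56], [-1.23, 4.37], [0.02, 3.11], [-2.88, 2.88]. Speed limits (rad/s): [2.39, 2.39, 3.01, 3.14, 3.14, 3.14].

## Interface

Orientations are given as a unit quaternion [x, y, z, w].
In Python, from bench import env, kinematics, monitor, eyes, job gives the robot as it stands. The module is installed in compiled form; this text tells all that it offers. Calls block until the motion is done:
- env.reach(position, orientation): joint-space move of the TCP to a pose.
- env.movel(position, velocity=0.15, frame=None, guard=None): straight line of the TCP; frame=None keeps the orientation; velocity is the mean speed in m/s. With guard (N) it stops when the force on the tool has changed by that much, and returns True; else False.
- env.set_joints(angles): joint-space move.
- env.release() and env.close_gripper(effort=None): open the fingers fully, or close them until they stop; effort is the grip in N (None keeps the last).
- env.hold(seconds).
- kinematics.ik(position, orientation): joint angles nearest the present ones, or None.
- monitor.sense(): the state.
- eyes.grab_frame(name): name is "scene" or "top"; returns a dict with "frame" (480x640x3 uint8, red, green, blue), "mtx" (3x3 intrinsics, pixels), "view" (4x4, takes a point from world to camera coordinates). Camera axes: x right, y down, z forward; pixel columns grow to the right and rows downward; lengths in m; the calibration is good to about 2 mm. A picture is of the moment at which its call begins. There is no depth.
A pose or a line that the arm cannot do raises env.MotionError and nothing moves.
- job.hand_in(): hands the job in; it is judged then, once.
The state is a dict: "clock": time; "joints": joint angles; "qvel": joint speeds; "joint_efforts": joint torques, N m; "position": TCP position; "ee_rot": TCP orientation; "contact_force": force on the tool from outside, world axes, zero at the start; "ft_torque": the same for the moment, N m; "finger_gap": opening from 0.0 (shut) to 1.0 (fully open); "gripper_force": force on a finger pad.
Only numpy, scipy, OpenCV 4.12 (cv2) and the standard library are available. Lean on these libraries where they do the work, as an engineer would, in place of code of your own. Each camera call takes 0.05 s, during which the arm holds its last target. There are 200 camera calls.

## Working session

There is one attempt and no reset: what is moved stays moved. The work goes in short steps, each a Python script; the robot and the scene stay as the last script left them, time stands still between calls to the robot, and variables do not carry over. Pictures are saved under pics/ and viewed, at most 10 in all, crops included, and the job is handed in when it is done.

```bash
mkdir -p pics; python3 - <<'E'
from bench import env, monitor, eyes
import cv2,numpy as np
for n in("scene","top"):
    f=eyes.grab_frame(n); cv2.imwrite(f"pics/{n}0.png",f["frame"][:,:,::-1]); np.savez(f"pics/{n}0",**f)
    print(n,f["mtx"].round(1).tolist(),f["view"].round(3).tolist())
s=monitor.sense();print(s["clock"],s["ee_rot"],s["position"])
E
```

```text
scene [[450.5, 0.0, 320.3], [0.0, 450.5, 244.8], [0.0, 0.0, 1.0]] [[-0.85, -0.527, 0.006, 0.416], [-0.407, 0.649, -0.643, 0.347], [0.335, -0.55, -0.765, 0.739], [0.0, 0.0, 0.0, 1.0]]
top [[568.7, 0.0, 326.4], [0.0, 568.7, 241.8], [0.0, 0.0, 1.0]] [[0.001, -1.0, 0.005, -0.102], [-0.994, -0.001, -0.11, 0.579], [0.11, -0.005, -0.994, 1.05], [0.0, 0.0, 0.0, 1.0]]
0.1 [ 9.86105734e-01  1.66117912e-01  3.18208503e-05 -5.64828542e-04] [ 0.17196402 -0.49575987  0.19288658]
```

View pics/top0.png

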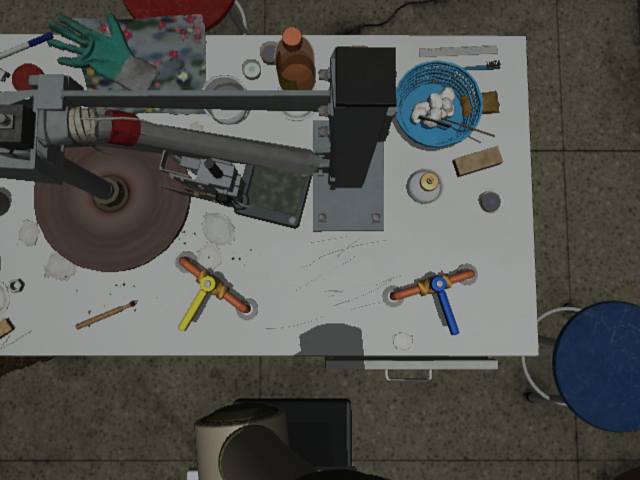

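View pics/scene0.png

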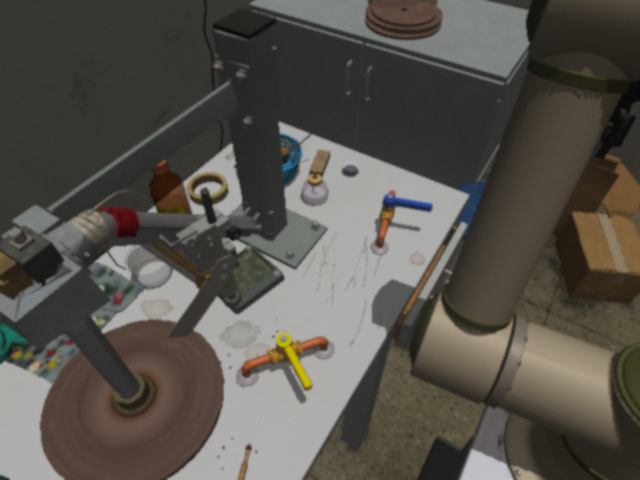

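The top view shows the blue valve on the right: axis near (438,284), lever tip (455,332), pipe ends (393,296) and (473,273). The lamp is behind it at (428,183). The yellow valve is far to the left, with its axis at (207,284). The scene view agrees.

```bash
cat > h.py <<'E'
import numpy as np, cv2
def ray(f,uv,z):
    R=f["view"][:3,:3];t=f["view"][:3,3];C=-R.T@t
    d=R.T@np.linalg.inv(f["mtx"])@[*uv,1]
    return C+d*(z-C[2])/d[2]
def blue(f,win):
    "pixels of the blue lever inside window (u0,v0,u1,v1)"
    h=cv2.cvtColor(f["frame"],cv2.COLOR_RGB2HSV)
    m=cv2.inRange(h,(105,150,60),(130,255,255)); u0,v0,u1,v1=win
    k=np.zeros_like(m);k[v0:v1,u0:u1]=m[v0:v1,u0:u1];return k
E
python3 - <<'E'
from h import *
for n,win,pts in(("top",(415,265,480,345),[(438,284,.088),(455,332,.088),(393,296,.04),(473,273,.04),(428,190,.04)]),("scene",(375,185,440,220),[(388,201,.088),(431,207,.088),(379,247,.02),(392,194,.04)])):
    f=np.load(f"pics/{n}0.npz");k=blue(f,win)
    v,u=np.nonzero(k);r=cv2.minAreaRect(np.c_[u,v].astype(np.float32));print(n,len(u),r)
    P=np.array([ray(f,p,.088)[:2] for p in np.c_[u,v]])
    l=cv2.fitLine(P.astype(np.float32),cv2.DIST_L2,0,.01,.01).ravel();s=(P-l[2:])@l[:2]
    print("lever",l.round(3),(l[2:]+s.min()*l[:2]).round(3),(l[2:]+s.max()*l[:2]).round(3))
    for p in pts: print(p,ray(f,p[:2],p[2]).round(3))
E
```

```text
top 440 ((447.2129821777344, 304.1899719238281), (60.646244049072266, 14.433887481689453), 66.50143432617188)
lever [ 0.95   0.312  0.463 -0.313] [ 0.409 -0.331] [ 0.511 -0.297]
(438, 284, 0.088) [ 0.497 -0.302  0.088]
(455, 332, 0.088) [ 0.412 -0.33   0.088]
(393, 296, 0.04) [ 0.476 -0.227  0.04 ]
(473, 273, 0.04) [ 0.519 -0.378  0.04 ]
(428, 190, 0.04) [ 0.678 -0.296  0.04 ]
scene 217 ((407.4600524902344, 202.28001403808594), (45.96194076538086, 6.646803379058838), 8.130101203918457)
lever [ 0.945  0.328  0.455 -0.307] [ 0.408 -0.323] [ 0.502 -0.29 ]
(388, 201, 0.088) [ 0.493 -0.288  0.088]
(431, 207, 0.088) [ 0.405 -0.322  0.088]
(379, 247, 0.02) [ 0.469 -0.214  0.02 ]
(392, 194, 0.04) [ 0.512 -0.362  0.04 ]
```

```bash
cat >> h.py <<'E'
A=np.array([.498,-.302]); OPEN=np.deg2rad(-74.1)
def pose(a,off,z,r=.07):
    "TCP pose beside a lever pointing at world angle a, on its clockwise side"
    d=np.array([np.cos(a),np.sin(a)]);n=np.array([-d[1],d[0]])
    p=A+r*d-off*n;psi=a+np.pi/2
    return [*p,z],[np.cos(psi/2),np.sin(psi/2),0,0]
E
python3 - <<'E'
from h import *
from bench import env,kinematics,monitor,eyes
a0=OPEN-np.pi/2
for a in(a0,OPEN): print(np.round(kinematics.ik(*pose(a,.018,.066)),2))
env.close_gripper(20)
env.reach(*pose(a0,.05,.2))
p,q=pose(a0,.05,.068); print(env.movel(p,.12,guard=10))
s=monitor.sense();print(s["clock"],s["position"],s["contact_force"])
base=s["contact_force"]
for dlt in np.deg2rad(np.arange(0,96,8)):
    p,q=pose(a0+dlt,.018,.068)
    hit=env.movel(p,.08,q,guard=25)
    s=monitor.sense();print(np.rad2deg(dlt).round(),hit,s["clock"],(np.array(s["position"])-p).round(3),(s["contact_force"]-base).round(1))
    if hit: break
f=eyes.grab_frame("top");cv2.imwrite("pics/top1.png",f["frame"][200:400,300:560,::-1].repeat(2,0).repeat(2,1))
E
```

```text
[-0.84  0.45  1.67 -0.    1.03  2.02]
[-0.83  0.64  1.33 -0.    1.16  0.46]
False
4.075 [ 0.41724337 -0.27339458  0.06860117] [0.22150497 0.35417575 0.30698181]
0.0 False 4.625 [-0.  0. -0.] [-0.6 -0.4 -0.4]
8.0 False 4.9167 [-0.  0. -0.] [ 0.1 -0.2  0.8]
16.0 False 5.2083 [-0.     0.001 -0.   ] [-1.1 -1.  -0.9]
24.0 False 5.5 [-0.     0.001 -0.   ] [-0.3  0.4  0.2]
32.0 False 5.7917 [-0.     0.001 -0.   ] [-0.3 -0.8 -0.6]
40.0 False 6.0833 [-0.     0.001 -0.   ] [-0.4 -0.8  0.1]
48.0 False 6.375 [-0.     0.001 -0.   ] [-0.4  0.5 -0.1]
56.0 False 6.6667 [-0.  0. -0.] [-0.2 -0.2  0. ]
64.0 False 6.9583 [-0.  0. -0.] [ 0.4 -0.   0.2]
72.0 False 7.25 [-0.  0. -0.] [ 0.   0.8 -0.2]
80.0 False 7.5417 [-0.  0. -0.] [-0.4 -0.5 -0.5]
88.0 False 7.8333 [-0.  0. -0.] [-0.3 -0.1  0.1]
```

View pics/top1.png

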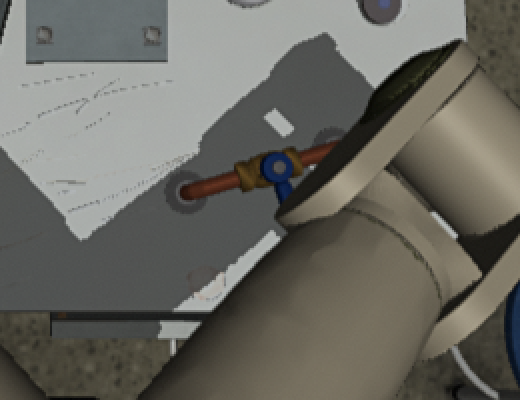

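The lever hasn't moved: in the crop it still points down from its hub at (277,168), and there was no contact force. I'll check the gripper state and the scene view.

```bash
python3 - <<'E'
from h import *
from bench import monitor,eyes
s=monitor.sense();print(s["clock"],s["position"],s["ee_rot"],s["finger_gap"],s["joints"])
f=eyes.grab_frame("scene");cv2.imwrite("pics/scene1.png",cv2.resize(f["frame"][120:300,300:540,::-1],None,fx=3,fy=3))
for P in((*s["position"],),(*A,.088)):
    c=f["view"]@[*P,1];x=f["mtx"]@c[:3];print((x[:2]/x[2]).round())
E
```

```text
7.8833 [ 0.49679255 -0.37409411  0.06788131] [ 9.92981740e-01  1.18267432e-01 -2.12682606e-04 -1.84011016e-04] -0.0004833259434489619 [-8.33484089e-01  6.37758745e-01  1.33911706e+00 -1.44778234e-04
  1.16526336e+00  5.00279609e-01]
[402. 185.]
[389. 197.]
```

View pics/scene1.png

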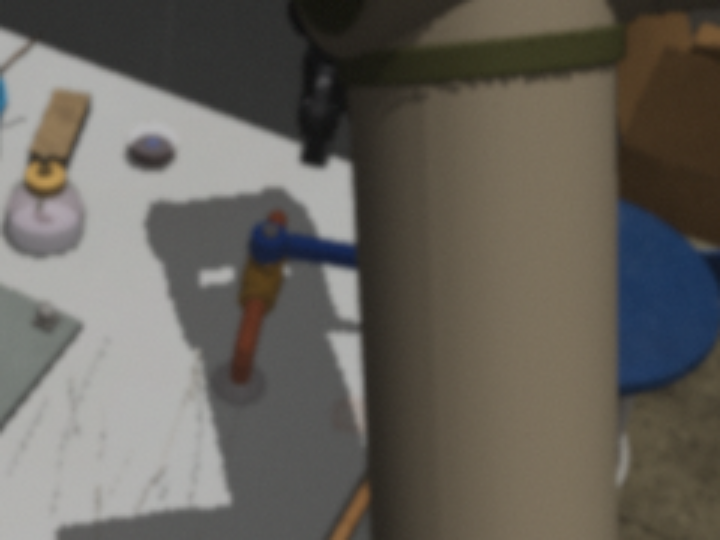

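The scene crop shows the fingertips at about (406,173) in full-image pixels. The reported TCP should appear at (402,185), so the tips are roughly 20 mm higher than reported and passed over the lever. I'll go back over the lever and touch the bench lightly, clear of everything, to measure the true tip height.

```bash
python3 - <<'E'
from h import *
from bench import env,monitor,eyes
s=monitor.sense();p=list(s["position"]);p[2]=.13
env.movel(p,.15)
a0=OPEN-np.pi/2
p,q=pose(a0,.06,.13); env.movel(p,.2,q)
p[2]=.06; print(env.movel(p,.15))
p[2]=-.04
try: hit=env.movel(p,.04,guard=6)
except env.MotionError as e: print(e); p[2]=0.; hit=env.movel(p,.04,guard=6)
s=monitor.sense();print(hit,s["clock"],s["position"],s["contact_force"])
f=eyes.grab_frame("scene");cv2.imwrite("pics/scene2.png",cv2.resize(f["frame"][120:300,300:540,::-1],None,fx=3,fy=3))
c=f["view"]@[*s["position"],1];x=f["mtx"]@c[:3];print((x[:2]/x[2]).round())
E
```

```text
False
True 13.05 [ 0.41427012 -0.26349328 -0.03782677] [-0.38120794  0.40968163  6.28862787]
[407. 259.]
```

View pics/scene2.png

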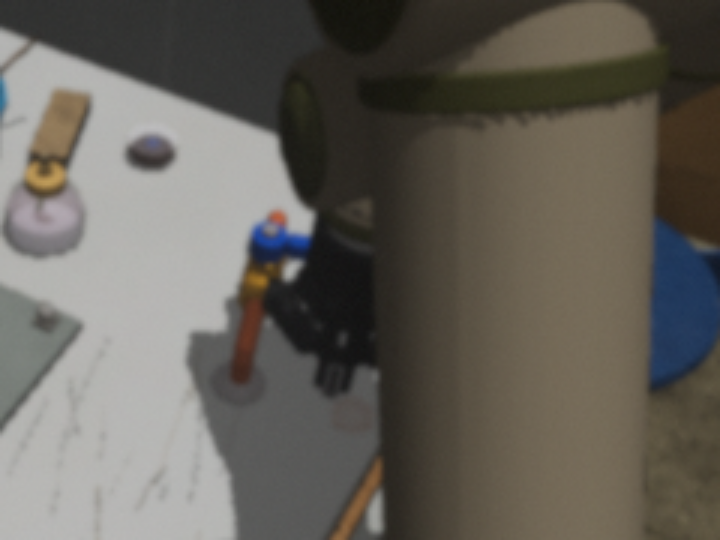

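The fingertips meet the bench at a reported z of -0.038. In the picture they are at about (410,250), which agrees with bench height there. So the real tips are 38 mm above the reported TCP. I'll repeat the sweep 38 mm lower.

```bash
python3 - <<'E'
from h import *
from bench import env,monitor,eyes
a0=OPEN-np.pi/2; Z=.066-.038
p,q=pose(a0,.06,Z); env.movel(p,.12,q)
s=monitor.sense();base=s["contact_force"]
for dlt in np.deg2rad([-2,8,18,28,38,48,58,68,78,85,88,91,94]):
    p,q=pose(a0+dlt,.018,Z)
    hit=env.movel(p,.08,q,guard=20)
    s=monitor.sense();print(np.rad2deg(dlt).round(),hit,s["clock"],(np.array(s["position"])-p).round(3),(s["contact_force"]-base).round(1))
    if hit: break
f=eyes.grab_frame("top");cv2.imwrite("pics/top2.png",f["frame"][200:400,300:560,::-1].repeat(2,0).repeat(2,1))
E
```

```text
-2.0 False 14.4417 [-0.  0. -0.] [-0.7 -0.1  1.2]
8.0 False 14.7667 [-0.  0. -0.] [0.1 0.7 0.6]
18.0 False 15.0917 [-0.  0. -0.] [-0.1 -0.   1.5]
28.0 False 15.4167 [-0.  0. -0.] [-0.2  0.4 -0.5]
38.0 False 15.7417 [-0.  0. -0.] [-0.   0.7  0.2]
48.0 False 16.0667 [-0.  0. -0.] [-0.8  0.5  0.7]
58.0 False 16.3917 [-0.  0. -0.] [-0.5  1.1 -0.1]
68.0 False 16.7167 [-0.  0. -0.] [-0.8  0.9  0.7]
78.0 False 17.0417 [-0.  0. -0.] [-0.1  1.1 -0.1]
85.0 False 17.3167 [-0.  0. -0.] [-1.   0.6  0.2]
88.0 False 17.5667 [-0.  0.  0.] [0.1 0.6 0.6]
91.0 False 17.8167 [-0.002 -0.    -0.   ] [-12.   -0.4   3.5]
94.0 False 18.0667 [-0.006 -0.001 -0.   ] [-30.8  -1.9  10.2]
```

View pics/top2.png

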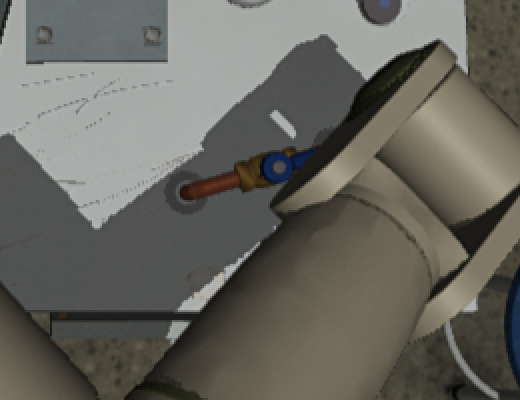

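The lever now lies over the pipe, running from its hub at (277,168) towards (320,152), and the rising force shows it has met its stop. I'll back off and check.

```bash
python3 - <<'E'
from h import *
from bench import env,monitor,eyes
p,q=pose(OPEN-.05,.05,.028); env.movel(p,.1,q)
p[2]=.15; env.movel(p,.2)
p=[.3,-.35,.17]; env.movel(p,.25)
f=eyes.grab_frame("top");cv2.imwrite("pics/top3.png",f["frame"][150:400,300:560,::-1].repeat(2,0).repeat(2,1))
v,u=np.nonzero(blue(f,(415,260,500,345)))
P=np.array([ray(f,x,.088)[:2] for x in np.c_[u,v]]);l=cv2.fitLine(P.astype(np.float32),cv2.DIST_L2,0,.01,.01).ravel()
print(l.round(3),np.rad2deg(np.arctan2(l[1],l[0])))
s=monitor.sense();print(s["clock"],s["contact_force"])
E
```

```text
[ 0.279 -0.96   0.509 -0.337] -73.79702
20.3083 [0.16717653 0.55162456 0.66609411]
```

View pics/top3.png

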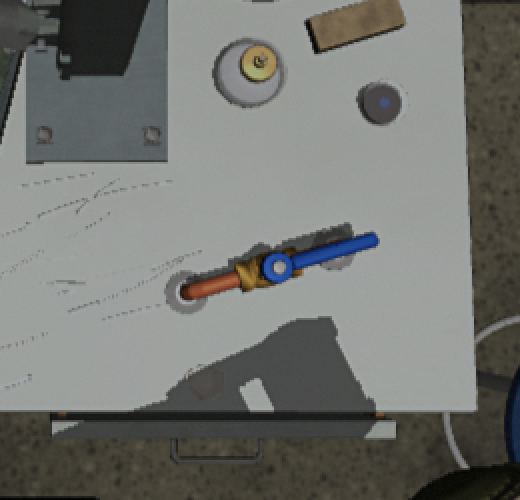

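The lever lies along the pipe, from its hub at (278,267) to its tip at (375,240), at -73.8° against the pipe's -74.1°. The lamp still stands where it was, at (250,70), and the arm is clear.

```bash
python3 -c "
from bench import job
print(job.hand_in())"
```

```text
the job is handed in; nothing more can be done
None
```

The blue water valve is fully open on its stop with its lever over the pipe; the arm never went near the yellow valve, the lamp is where it was, and the job is handed in (no verdict was shown); the first sweep passed over the lever because the fingertips sit about 38 mm above the reported TCP, so I measured that against the bench and corrected for it.

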